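Set a termination plug into the test fixture with sprung tongs

TASK

Take the sprung tongs from their stand, squeeze them shut on the square head of the square-headed plug in the rack and carry it to the test fixture without touching the plug with the gripper's fingers. Push it down into the socket with the tongs, past the sprung detent, until you feel it land on the hidden stop; press it home gently, with about 7 N and never more than 15 N. Let it go there fully home, put the tongs back upright in their stand, and leave the other things where they are.

Things in the scene. Friction and masses are not known exactly. Their poses are not given: they have to be found in the camera images.
- tongs: steel sprung tongs, 114 mm high, 60 g, upright in the stand, tips down. Origin midway between the undersides of the tips; z up the tongs, y the line along which they close. Two parallel legs (14 mm wide in x, 4 mm thick in y) slide together on a black guide block (14 mm wide, z 90 to 108 mm; stud to 114 mm) and spring apart; each travels at most 9 mm
- tongs_pads (a point): middle of the tongs' rubber grip pads, 68 mm above the tips. Grip across y on the outer faces of the pads (16 mm wide, z 51 to 85 mm). Pads 40 mm apart outside when open; the gap between the tips is 16 mm less (24 mm open; 10 mm shut on the plug's head, pads then 26 mm). Stiffness 0.9 N per mm of that width: 5.4 N at 34 mm, 12.6 N at the head. Pads held at 34 mm carry the tongs with tips open 18 mm
- stand: the tongs' stand, fixed: grey foot plate with an upright open aluminium pocket, inside 18 mm in x by 40 mm in y, its rim 46 mm high, its floor 8 mm high. Origin at the centre of the underside; the tongs stand on the pocket's floor with their y along the stand's y
- plug: the square-headed steel plug, upright in one of the rack's three holes (the other two hold a round-knob plug and a T-bar plug). Origin at the centre of the foot's underside, z up: round stem 10 mm thick from z 0 (foot chamfered 1.5 mm) to 32 mm, flange 20 mm in diameter z 32 to 36 mm, square head 10 by 10 mm, z 36 to 50 mm, faces along its x and y. Mass about 30 g
- plug_head (a point): centre of the top face of the plug's square head, 50 mm above its foot
- rack: grey plastic rack block, 44 by 150 by 40 mm, fixed; three holes in a row along its y, at -45, 0 and 45 mm. Origin at the centre of its underside. The plugs hang by their flanges on its top, their stems 32 mm down in the holes
- fixture: the test fixture, fixed: grey base plate 100 by 80 by 16 mm with two brass connectors at its -x edge and an upright aluminium collar, 36 mm in diameter, rim 60 mm high. Origin at the centre of its underside. In the collar's bore, at its +x side 8 mm below the rim, a sprung ball detent resists the plug with some 0.5 to 4 N as it is pushed past and then holds it by friction
- mouth (a point): centre of the socket's mouth on the collar's rim, 60 mm above the table. A 45 degree funnel 21 mm wide narrows within 5 mm of depth to a round bore of 11.4 mm. Below lies a rigid, adjustable stop: its depth below the rim is somewhere from 14 to 30 mm and cannot be seen or measured, only felt as a hard rise in force
- knob_plug: bystander: plug of the same stem and flange with a round head 16 mm wide, 14 mm high; origin at its foot
- bar_plug: bystander: plug of the same stem and flange with a T-bar head 22 mm long; origin at its foot
- jar: bystander: small amber glass jar, 48 mm in diameter, 60 mm high; origin at its underside
- driver: bystander: screwdriver, 150 mm long, lying on the table
Things that resemble listed ones, but are neither listed nor needed, are in the scene too. Of the things that look like the tongs, the smallest one is meant.

How it is judged:
On the way, in this order (a step that is already met when the one before it is completed fails the run):
1. the plug is lifted clear of the rack in the tongs (height (world z) of plug above 0.045 m and contact force between plug and tongs above 0.5 N), for 0.2 s.
2. the plug is pressed on the stop inside the socket with at least 3 N (contact force between plug and stop_c0 above 3 N and horizontal distance between plug and mouth below 0.004 m), for 0.2 s.
At the end, for the whole second after the job is handed in: The square-headed plug stands in the fixture's socket with its foot within 2.5 mm of the stop, upright within 0.2 rad, untouched and at rest; the tongs stand in their stand's pocket, upright within 0.2 rad, tips no more than 6 mm above the pocket's floor, at rest (distance between plug and stop_c0 below 0.0055 m and angle between each of plug, tongs's own z axis and vertical below 0.2 rad and contact force between plug and tongs below 0.05 N and linear speed of plug below 0.01 m/s and horizontal distance between tongs and stand below 0.012 m and height (world z) of tongs below 0.014 m and linear speed of tongs below 0.02 m/s).
It fails at once if the gripper's fingers touch the square-headed plug (contact force between the fingers and plug above 0.3 N).
It fails at once if the plug bears on the stop with more than 15 N (contact force between plug and stop_c0 above 15 N).
It fails at once if another plug, the jar or the screwdriver is moved by more than 20 mm (distance of any of knob_plug, bar_plug, jar, driver from where it was at the start of the episode above 0.02 m).
It also fails if it takes over 59 s, if anything falls off the work surface, if the arm or the gripper's body presses on something with over 40 N, if the wrist force passes 120 N, or if a joint passes its speed limit or range.

ROBOT

A 7-joint arm with a two-finger parallel gripper is mounted at the origin on the work surface. World frame = base frame: x ahead of the robot, y to its left, z up, the work surface at z = 0. Lengths are in m, angles in rad, forces in N, time in s.
With the tool pointing down it reaches from about 0.425 to 0.925 m from the base axis. Payload 6.8 kg.
Tool frame: the origin (TCP) lies at the very end of the fingers, on their centre line; the grasp point (between the pads) lies 19 mm behind it (bot.grip_depth is the distance from the TCP to the grasp point, in m); z points along the fingers, y is the direction in which the jaws open and shut (so a half turn about z gives the same grasp; the last joint's range is limited). The gripper opens to 85 mm and grips with 20 to 120 N. Pads are 22 mm wide; open, the fingers measure 114 mm over their backs; the gripper's body (76 mm by 85 mm) begins 54 mm behind the grasp point. The pads swing forward as they close: fully open they stand 13 mm farther back than shut.
Start: joints at [1.043, 0.477, 0.022, 1.555, -0.011, 1.109, -0.083], TCP at [0.275, -0.616, 0.231] pointing down, gripper open.
Joint ranges: [-2.96, 2.96], [-0.34, 2.1], [-1.41, 1.46], [0.24, 2.44], [-1.37, 4.51], [0.17, 1.92], [-2.96, 2.96]. Speed limits (rad/s): [2.39, 2.39, 3.14, 3.14, 3.14, 3.14, 3.14].

INTERFACE

Orientations are given as a unit quaternion [w, x, y, z].
In Python, from station import bot gives the robot as it stands.
- The arm moves only by the tool step_arm, never from a script. Its argument "increments" is a list of rows, each a list of 7 numbers: the shift along the world's x, y, z in m, then the turn, a rotation vector about the world's x, y, z in degrees, then the gripper command: -1 is fully open, 1 is shut, values between are in proportion. In form: [[dx, dy, dz, rx, ry, rz, fingers], ...]. A call has 1 to 10 rows; each row is the pose to reach, as a shift and turn from the pose commanded when the call began; what a row does not reach only later rows make up. A row lasts 1/12 s, in which the tool goes at most 41.7 mm and 7.16 degrees, less where a joint would pass 70% of its speed; a pose out of reach is approached as far as the arm can. A call with a gripper value outside its range is refused whole. The fingers move at their own pace and stop on an object; "force" is the grip in N (left out, the last holds). Time passes only in rows, so rows that repeat a pose let the fingers close. It gives the time, the measured TCP pose, the force and the opening at its end, in the units of the state.
- bot.get_obs(): the state, without advancing time (a new reading comes with each control period).
- bot.read_camera(name): name is "side" or "top" or "wrist"; returns a dict with "color" (384x512x3 uint8, red, green, blue), "intrinsics" (3x3 intrinsics, pixels), "D" ([k1, k2, p1, p2, k3] as OpenCV has them; the pictures are not rectified), "extrinsics" (4x4, takes a point from camera to world coordinates). Camera axes: x right, y up, looking along -z (the intrinsics and any distortion apply to the point x, -y, -z); pixel columns grow to the right and rows downward; lengths in m; the calibration is good to about 2 mm. A picture is of the moment at which its call begins. There is no depth.
- bot.hand_in(): hands the job in, once; it reports no verdict.
Trained networks look in the newest picture that a camera, given by its name, has taken for a name from the list of things; names that differ only in an ending like _2 or _b are one class to them, and where a whole thing is asked for, a point or a joint stands for the part that bears it (a point fixed in the world has none). Each returns a list of dicts, best first, with "conf" (0 to 1); they miss things now and then, are a little off and sometimes report something else, mostly with a low value. They report only what shows in the picture. A call takes as long as a camera call. They do not tell look-alikes from the thing itself.
- bot.recognise(thing, camera): "location" ([column, row] as shares, 0 to 1, of the picture: columns of its width, rows of its height, amid what is visible of it).
- bot.place_of(thing, camera): "location" ([column, row] as shares, 0 to 1, of the picture: columns of its width, rows of its height: a listed point, or the origin of a listed thing).
The state is a dict: "t": time; "q": joint angles; "joint_vel": joint speeds; "joint_torque": joint torques, N m; "eef_pos": TCP position; "tool_rot": TCP orientation; "contact_force": force on the tool from outside, world axes, zero at the start; "torque": the same for the moment, N m; "gripper_width": opening from 0.0 (shut) to 1.0 (fully open).
Only numpy, scipy, OpenCV 4.12 (cv2) and the standard library are available. Lean on these libraries where they do the work, as an engineer would, in place of code of your own. Each camera call takes 0.05 s, during which the arm holds its last target.

## Working session

There is one attempt and no reset: what is moved stays moved. The work goes in short steps, Python scripts to look and compute and a tool call to move; the robot and the scene stay as the last step left them, time stands still between calls to the robot, and variables do not carry over. Pictures are saved under pics/ and viewed, and the job is handed in when it is done.

Besides the shell and the picture viewer there is one more tool, called as name(argument=value, ...) on one line, values as JSON. step_arm: Moves the arm, as the interface text tells. Its arguments: {"type":"object","properties":{"increments":{"type":"array","items":{"type":"array","items":{"type":"number"}}},"force":{"type":"number"}},"required":["increments"]}

```bash
ls; mkdir -p pics
cat > h.py <<'E'
import numpy as np, cv2
from station import bot
def snap(cam,fn=None):
    r=bot.read_camera(cam)
    if fn: cv2.imwrite('pics/'+fn,r['color'][:,:,::-1])
    return r
def ray(r,px):
    K=np.array(r['intrinsics']);D=np.array(r['D']);E=np.array(r['extrinsics'])
    u=cv2.undistortPoints(np.array([[px]],float),K,D)[0,0]
    d=E[:3,:3]@np.array([u[0],-u[1],-1.0]); return E[:3,3],d/np.linalg.norm(d)
def atz(r,px,z):
    o,d=ray(r,px); return o+d*(z-o[2])/d[2]
def proj(r,P):
    K=np.array(r['intrinsics']);D=np.array(r['D']);E=np.array(r['extrinsics'])
    p=E[:3,:3].T@(np.array(P)-E[:3,3]); p=np.array([p[0],-p[1],-p[2]])
    return cv2.projectPoints(p.reshape(1,1,3),np.zeros(3),np.zeros(3),K,D)[0].ravel()
def tri(rs):
    A=np.zeros((3,3));b=np.zeros(3)
    for o,d in rs:
        M=np.eye(3)-np.outer(d,d);A+=M;b+=M@o
    return np.linalg.solve(A,b)
E
python3 - <<'E'
from h import *
print(bot.get_obs())
R={}
for c in ['top','side','wrist']:
    R[c]=snap(c,c+'0.png'); print(c,R[c]['extrinsics'],R[c]['intrinsics'])
    for t in ['tongs','tongs_pads','stand','plug','plug_head','rack','fixture','mouth']:
        for d in bot.place_of(t,c): print(c,t,round(d['conf'],2),np.round(np.array(d['location'])*[512,384],1))
E
```

```text
pics
{'t': 0.0, 'q': array([ 1.04289124,  0.47780803,  0.022319  ,  1.55646032, -0.01150442,
        1.10931303, -0.0831303 ]), 'joint_vel': array([-0.00102108, -0.00045647, -0.00030649, -0.00041502, -0.00116703,
       -0.00109268, -0.00067407]), 'joint_torque': array([-1.11039011e-03, -5.96442211e+01,  1.60784908e+00, -2.81193978e+01,
        1.24910264e-02,  9.27687564e-03, -8.49998344e-06]), 'eef_pos': array([ 0.2748708 , -0.61583862,  0.23031626]), 'tool_rot': array([-8.94890686e-04,  9.78050005e-01,  2.08368235e-01, -2.54849775e-04]), 'contact_force': array([ 0.53426985, -0.39834372,  0.3281388 ]), 'torque': array([ 0.02427136, -0.01291273, -0.01222019]), 'gripper_width': 0.9983168815829864}
top [[ 0.02973939  0.99102998 -0.13028872  0.46674012]
 [-0.99946233  0.03128332  0.00981907 -0.00472555]
 [ 0.01380686  0.12992666  0.99142747  0.78220617]
 [ 0.          0.          0.          1.        ]] [[397.8986896    0.         264.554963  ]
 [  0.         397.8986896  197.46765111]
 [  0.           0.           1.        ]]
top tongs 0.92 [132.9 175.3]
top tongs 0.83 [193.  261.2]
[... 845 characters left out ...]
_pads 0.66 [190.8 306.4]
side stand 0.86 [287.1 365.7]
side plug 0.39 [257.1 207.8]
side plug_head 0.67 [258.6 185.5]
side rack 0.72 [251.6 222.7]
side rack 0.72 [195.  212.6]
side rack 0.17 [293.6 363.4]
side fixture 0.66 [278.3 170.5]
side fixture 0.61 [258.  186.8]
side mouth 0.83 [279.1 150.4]
wrist [[ 4.07029548e-01  8.77011403e-01  2.55299720e-01  3.38327985e-01]
 [-9.13414754e-01  3.90605865e-01  1.14457615e-01 -5.87630452e-01]
 [ 6.59065162e-04 -2.79782162e-01  9.60063283e-01  3.73393102e-01]
 [ 0.00000000e+00  0.00000000e+00  0.00000000e+00  1.00000000e+00]] [[307.79460613   0.         258.98695158]
 [  0.         307.79460613 188.46337193]
 [  0.           0.           1.        ]]
```

View pics/top0.png

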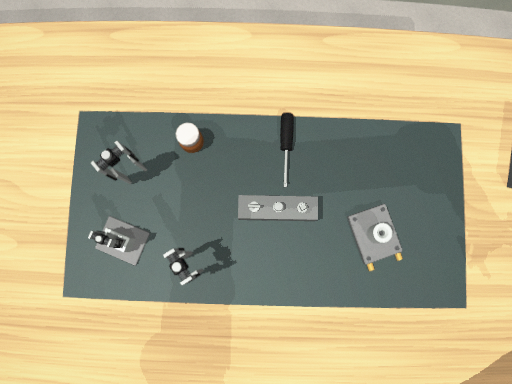

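View pics/side0.png

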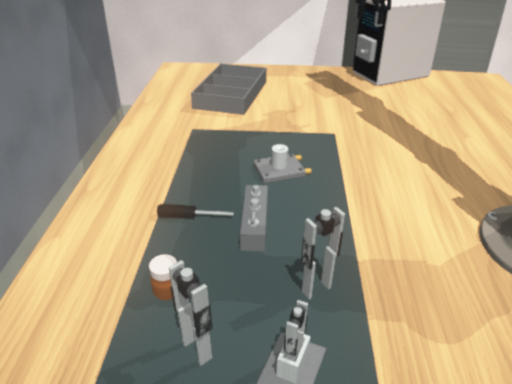

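Run:
```python
import cv2,numpy as np
a=cv2.imread('pics/top0.png');b=cv2.imread('pics/side0.png')
def z(i,x,y,w,h,s): return cv2.resize(i[y:y+h,x:x+w],None,fx=s,fy=s,interpolation=cv2.INTER_CUBIC)
c=np.vstack([np.hstack([z(a,230,185,100,50,4),z(a,330,195,100,50,4)]),np.hstack([z(a,80,210,80,60,5),z(b,220,170,80,60,5)])])
cv2.imwrite('pics/z0.png',c)
```

```text
(no output)
```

View pics/z0.png

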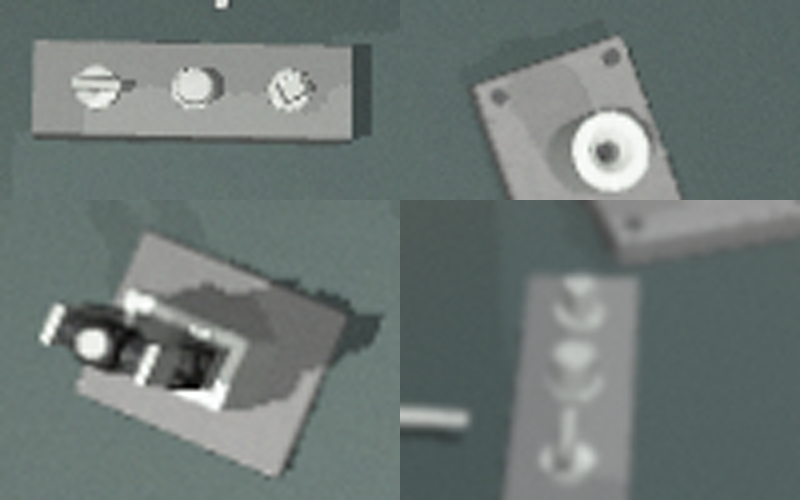

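Run:
```python
from h import *
T=snap('top');S=snap('side')
def two(a,b): 
    p=tri([ray(T,a),ray(S,b)]); return np.round(p,4), np.round(proj(T,p)-a,1),np.round(proj(S,p)-b,1)
print('pads',two([109.1,239.2],[292.1,334]))
print('head',two([301.3,206.5],[258.6,185.5]))
print('mouth',two([385.7,232.7],[279.1,150.4]), atz(T,[381.5,233],.06))
for n,p,z in [('fixt',[375,235],0),('stand',[123.2,240.6],0),('rack',[278,208.7],0),('tongs',[121.8,239.4],.008),('head',[302,207.],.058),('pads',[109.1,239.2],.076)]:
    print(n,np.round(atz(T,p,z),4))
```

```text
pads (array([0.4774, 0.2647, 0.0728]), array([ 0.1, -0.9]), array([1.3, 0.1]))
head (array([ 0.5439, -0.0792,  0.0625]), array([-0.1,  1.6]), array([-1.5, -0.2]))
mouth (array([ 0.5039, -0.24  ,  0.0478]), array([-0. ,  0.1]), array([-0.1, -0. ])) [ 0.50271129 -0.22826415  0.06      ]
fixt [ 0.5014 -0.2337  0.    ]
stand [0.4749 0.2637 0.    ]
rack [ 0.548  -0.0397  0.    ]
tongs [0.4771 0.264  0.008 ]
head [ 0.5465 -0.0811  0.058 ]
pads [0.4756 0.2636 0.076 ]
```

step_arm(increments=[[0.225,0.38,-0.03,0,0,-47,-1],[0.225,0.38,-0.03,0,0,-47,-1],[0.225,0.38,-0.03,0,0,-47,-1],[0.225,0.38,-0.03,0,0,-47,-1],[0.225,0.38,-0.03,0,0,-47,-1],[0.225,0.38,-0.03,0,0,-47,-1],[0.225,0.38,-0.03,0,0,-47,-1],[0.225,0.38,-0.03,0,0,-47,-1],[0.225,0.38,-0.03,0,0,-47,-1],[0.225,0.38,-0.03,0,0,-47,-1]])

```text
t: 2.28
eef_pos: [0.485, -0.2615, 0.2037]
tool_rot: [0.0, 0.98, -0.199, 0.0]
contact_force: [-0.3, -0.5, 0.2]
gripper_width: 0.999
```

step_arm(increments=[[0.0,0,0,0,0,0,-1],[0,0,0,0,0,0,-1],[0,0,0,0,0,0,-1]])

```text
t: 2.53
eef_pos: [0.4841, -0.2637, 0.2035]
tool_rot: [0.0, 0.98, -0.199, -0.0]
contact_force: [-0.6, 0.2, 0.1]
gripper_width: 1.003
```

Run:
```python
from h import *
W=snap('wrist','w1.png')
E=W['extrinsics'];print(np.round(E,3))
for t in ['mouth','fixture']:
    for d in bot.place_of(t,'wrist'):
        p=np.array(d['location'])*[512,384]; print(t,d['conf'],p,atz(W,p,.06 if t=='mouth' else 0))
```

```text
[[-0.39   0.884  0.258  0.548]
 [-0.921 -0.375 -0.108 -0.291]
 [ 0.001 -0.279  0.96   0.346]
 [ 0.     0.     0.     1.   ]]
mouth 0.77 [216.8832 170.688 ] [ 0.50315986 -0.22926989  0.06      ]
fixture 0.66 [229.2224 158.7072] [ 0.50092783 -0.23510983  0.        ]
```

View pics/w1.png

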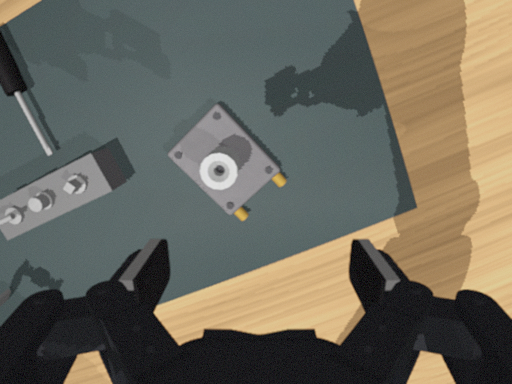

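Run:
```python
from h import *
i=cv2.imread('pics/w1.png')
a=cv2.resize(i[140:200,180:260],None,fx=8,fy=8,interpolation=cv2.INTER_CUBIC)[:,:400*2]
b=cv2.resize(i[150:220,0:110],None,fx=7,fy=7,interpolation=cv2.INTER_CUBIC)
cv2.imwrite('pics/z1.png',a);cv2.imwrite('pics/z2.png',b)
g=i.min(2); m=(g>190).astype(np.uint8); n,l,s,c=cv2.connectedComponentsWithStats(m)
for k in range(1,n):
    if s[k,4]>30: print(s[k],c[k])
```

```text
[200 153  37  37 750] [218.16       170.75733333]
[ 64 183  10  10  53] [ 68.54716981 187.73584906]
[ 29 199  12  12 102] [ 34.97058824 204.68627451]
```

View pics/z1.png

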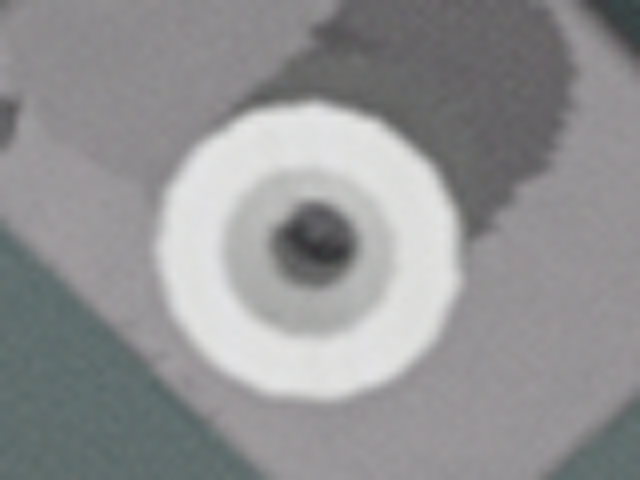

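View pics/z2.png

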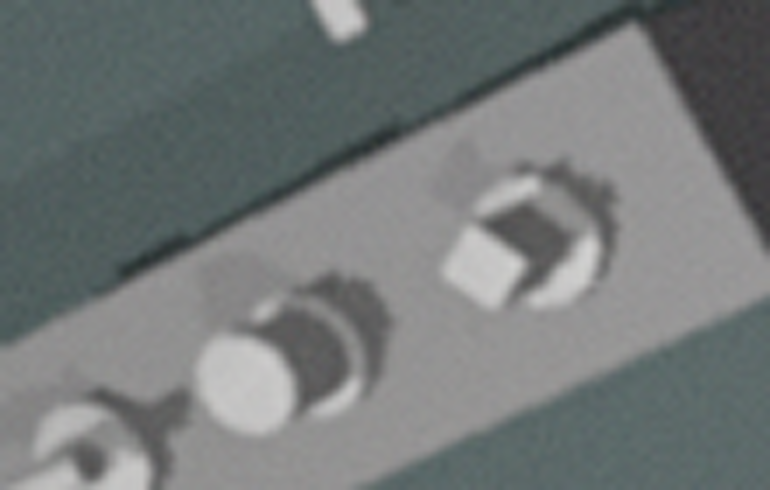

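Run:
```python
from h import *
W=snap('wrist')
print('mouth',atz(W,[218.2,170.8],.06),'head',atz(W,[68.5,187.7],.058))
c=[atz(W,(np.array(p)+.5)/7-.5+[0,150],.058)[:2] for p in [(480,220),(527,262),(495,310),(442,268)]]
c=np.array(c);print(c)
for k in range(4):
    d=c[(k+1)%4]-c[k];print(np.linalg.norm(d),np.degrees(np.arctan2(d[1],d[0])))
```

```text
mouth [ 0.5019344  -0.23185418  0.06      ] head [ 0.54597334 -0.08500624  0.058     ]
[[ 0.55203266 -0.08851973]
 [ 0.54391799 -0.09165645]
 [ 0.53972633 -0.08317083]
 [ 0.54828726 -0.07918609]]
0.008699816138500066 -158.86607293028771
0.009464446378842533 116.28810249439829
0.009442869342790487 24.959920575306555
0.010057085441017266 -68.13545903514259
```

step_arm(increments=[[0.06,0.18,-0.015,0,0,0,-1],[0.06,0.18,-0.015,0,0,0,-1],[0.06,0.18,-0.015,0,0,0,-1],[0.06,0.18,-0.015,0,0,0,-1],[0.06,0.18,-0.015,0,0,0,-1],[0.06,0.18,-0.015,0,0,0,-1],[0.06,0.18,-0.015,0,0,0,-1],[0.06,0.18,-0.015,0,0,0,-1]])

```text
t: 3.4
eef_pos: [0.5439, -0.0851, 0.1884]
tool_rot: [0.0, 0.98, -0.2, -0.0]
contact_force: [-0.5, -0.3, -0.0]
gripper_width: 1.002
```

Run:
```python
from h import *
W=snap('wrist','w2.png'); print(W['extrinsics'][:3,3],bot.get_obs()['eef_pos'])
for d in bot.place_of('plug_head','wrist'):
        p=np.array(d['location'])*[512,384]; print(d['conf'],p,atz(W,p,.058))
i=cv2.imread('pics/w2.png')
p=proj(W,[.546,-.083,.058]).astype(int);print(p)
x,y=p-[40,30]
cv2.imwrite('pics/z3.png',cv2.resize(i[y:y+60,x:x+80],None,fx=10,fy=10,interpolation=cv2.INTER_CUBIC)); print(x,y)
```

```text
[ 0.60759057 -0.11300205  0.33049304] [ 0.54378117 -0.08563383  0.18847639]
0.76 [251.6992 179.0976] [ 0.54535824 -0.0796756   0.058     ]
[254 177]
214 147
```

View pics/z3.png

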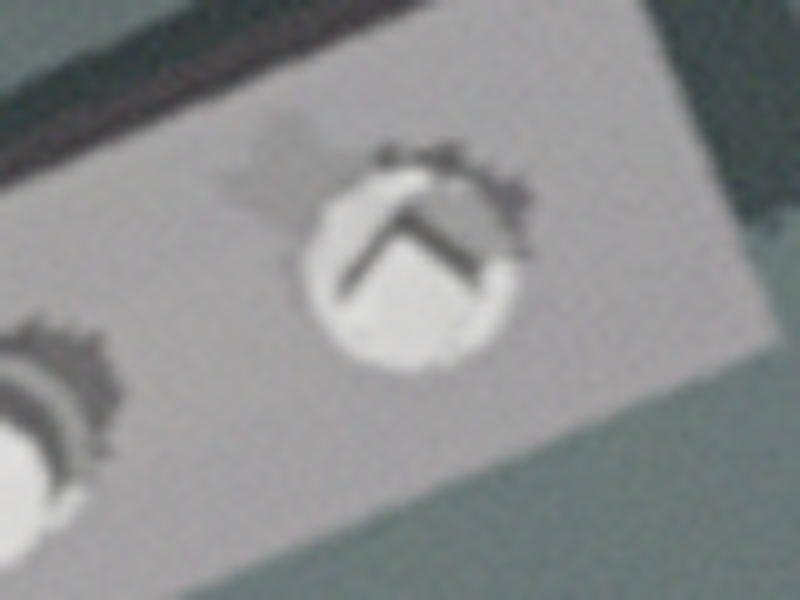

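View pics/w2.png

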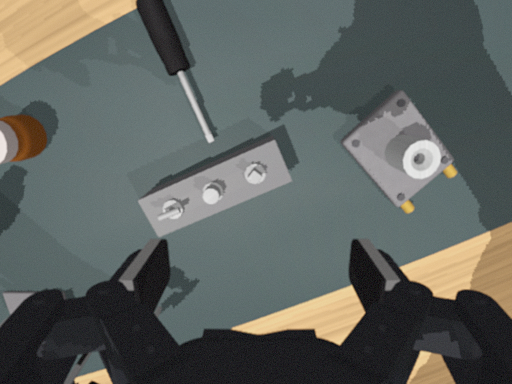

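Run:
```python
from h import *
W=snap('wrist')
f=lambda u,v:((u+.5)/10-.5+214,(v+.5)/10-.5+147)
print('flange',atz(W,f(411,268),.044))
for a,b,z in [((405,232),(350,298),.058),((405,232),(468,285),.058),((405,210),(338,290),.05),((405,210),(480,270),.05),((190,600),(780,340),.04),((640,0),(780,335),.04)]:
    d=(atz(W,f(*b),z)-atz(W,f(*a),z));print(np.degrees(np.arctan2(d[1],d[0])),np.linalg.norm(d))
i=cv2.imread('pics/w2.png')[147:207,214:294].astype(float)
j=np.clip((i-185)*5,0,255).astype(np.uint8)
cv2.imwrite('pics/z4.png',cv2.resize(j,None,fx=10,fy=10,interpolation=cv2.INTER_CUBIC))
print(atz(W,[422,158.5],.06))
```

```text
flange [ 0.546169   -0.08333843  0.044     ]
117.50687537984912 0.007960582347769954
-154.04108132393452 0.007558867176076813
117.31271092119839 0.009933377544164027
-152.56114414541392 0.00905284053021747
-88.42264506116186 0.06417634036208394
-179.7612477459428 0.03574898545784527
[ 0.50255397 -0.23088701  0.06      ]
```

View pics/z4.png

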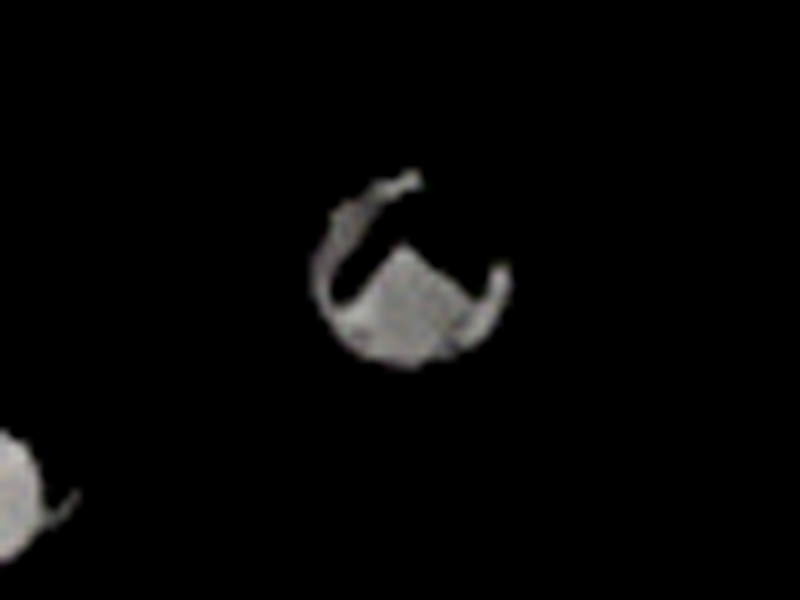

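step_arm(increments=[[-0.07,0.35,0.03,0,0,0,-1],[-0.07,0.35,0.03,0,0,0,-1],[-0.07,0.35,0.03,0,0,0,-1],[-0.07,0.35,0.03,0,0,0,-1],[-0.07,0.35,0.03,0,0,0,-1],[-0.07,0.35,0.03,0,0,0,-1],[-0.07,0.35,0.03,0,0,0,-1],[-0.07,0.35,0.03,0,0,0,-1],[-0.07,0.35,0.03,0,0,0,-1],[-0.07,0.35,0.03,0,0,0,-1]])

```text
t: 4.38
eef_pos: [0.4726, 0.2729, 0.2194]
tool_rot: [-0.002, 0.981, -0.195, -0.0]
contact_force: [0.3, -0.0, 1.1]
gripper_width: 1.002
```

Run:
```python
from h import *
W=snap('wrist','w3.png'); print(W['extrinsics'][:3,3],bot.get_obs()['eef_pos'])
for t,z in [('tongs_pads',.076),('tongs',.008),('stand',0)]:
  for d in bot.place_of(t,'wrist'):
        p=np.array(d['location'])*[512,384]; print(t,d['conf'],p,atz(W,p,z))
```

```text
[0.53646748 0.2449211  0.3613934 ] [0.47365351 0.26917358 0.2188469 ]
tongs_pads 0.96 [431.104  157.9008] [0.42482537 0.11313373 0.076     ]
tongs_pads 0.89 [222.5152  15.2064] [0.6134282  0.24754817 0.076     ]
tongs_pads 0.78 [266.496  169.3824] [0.47461984 0.26396243 0.076     ]
tongs 0.77 [264.6016 155.4048] [0.47610786 0.26425412 0.008     ]
tongs 0.61 [390.1952 139.6992] [0.43782806 0.1223968  0.008     ]
tongs 0.57 [230.5024  35.7888] [0.60961329 0.24865124 0.008     ]
stand 0.67 [262.6048 154.7136] [0.47641635 0.26656503 0.        ]
```

View pics/w3.png

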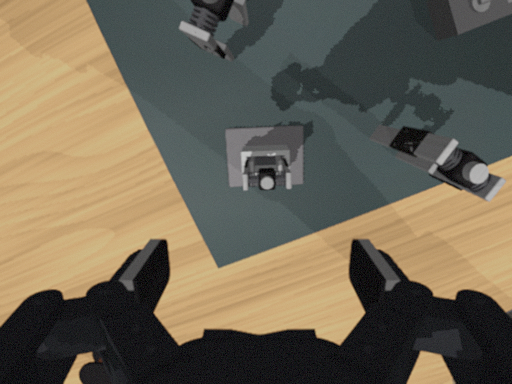

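Run:
```python
from h import *
i=cv2.imread('pics/w3.png')
cv2.imwrite('pics/z5.png',cv2.resize(i[120:200,215:315],None,fx=8,fy=8,interpolation=cv2.INTER_CUBIC))
W=snap('wrist','w4.png');print(bot.get_obs()['eef_pos'],bot.get_obs()['tool_rot'])
```

```text
[0.47503369 0.26424726 0.21819424] [ 6.15641951e-04  9.79652644e-01 -2.00699559e-01  6.83562638e-05]
```

View pics/z5.png

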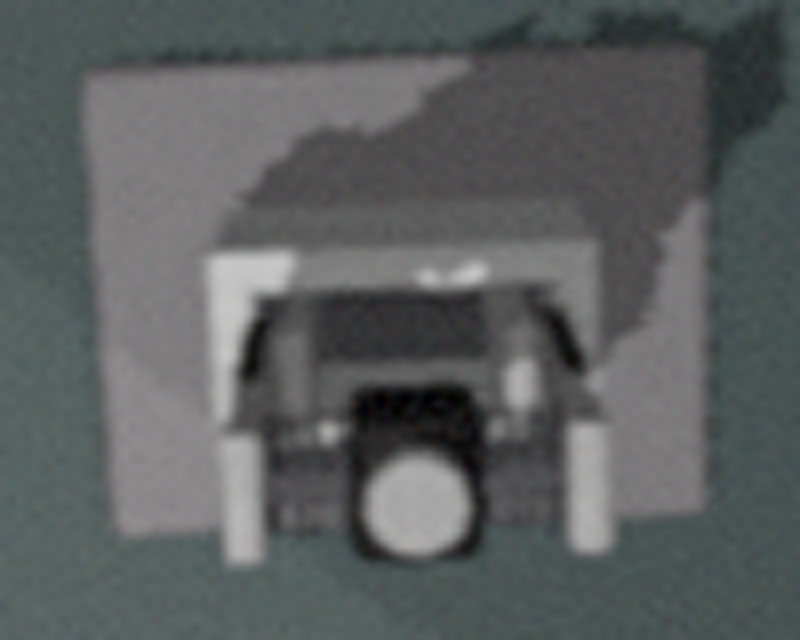

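Run:
```python
from h import *
i=cv2.imread('pics/w4.png')
cv2.imwrite('pics/z6.png',cv2.resize(i[120:200,215:315],None,fx=8,fy=8,interpolation=cv2.INTER_CUBIC))
W=snap('wrist')
for t,z in [('tongs_pads',.076),('tongs',.008),('stand',0)]:
  for d in bot.place_of(t,'wrist'):
        p=np.array(d['location'])*[512,384]; print(t,d['conf'],p,atz(W,p,z))
print(bot.get_obs()['eef_pos'])
```

```text
tongs_pads 0.81 [257.3824 175.1808] [0.47528067 0.26463663 0.076     ]
tongs_pads 0.58 [208.0768  22.1952] [0.61502894 0.25022526 0.076     ]
tongs 0.92 [223.488   42.3168] [0.60835172 0.24699506 0.008     ]
tongs 0.88 [379.2896 147.9936] [0.43428918 0.1280453  0.008     ]
tongs 0.62 [258.9184 161.2032] [0.4747715 0.2631526 0.008    ]
stand 0.97 [257.024 160.704] [0.47476172 0.26559295 0.        ]
[0.47468618 0.26545109 0.21838931]
```

View pics/z6.png

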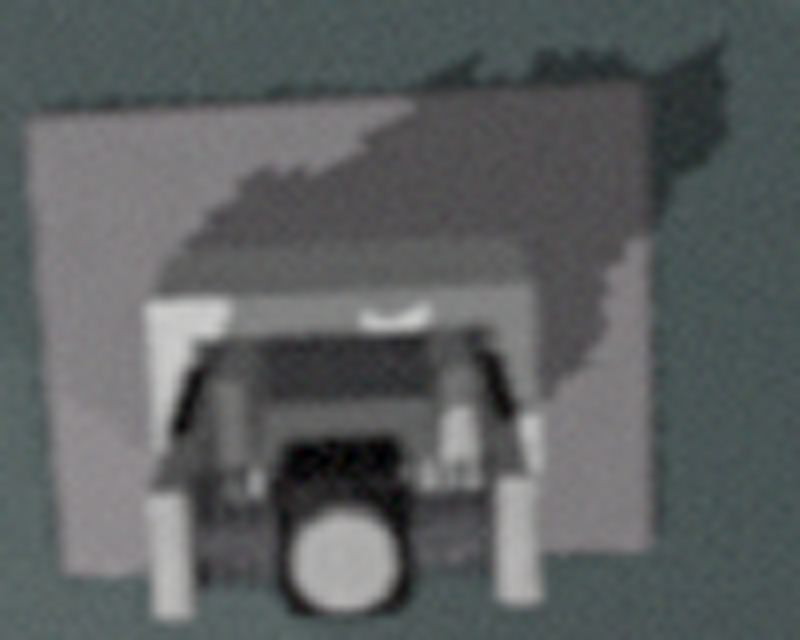

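Run:
```python
from h import *
W=bot.read_camera('wrist')
f=lambda u,v:((u+.5)/8-.5+215,(v+.5)/8-.5+120)
W['extrinsics']=W['extrinsics']
print(W['extrinsics'][:3,3],bot.get_obs()['eef_pos'])
print('stud',atz(W,f(347,558),.122))
l,r=atz(W,f(171,554),.108),atz(W,f(518,540),.108);print('legs',(l+r)/2,np.linalg.norm(l-r))
A=lambda a,b,z:print(np.degrees(np.arctan2(*(atz(W,f(*b),z)-atz(W,f(*a),z))[[1,0]])),np.linalg.norm(atz(W,f(*b),z)-atz(W,f(*a),z)))
A((171,554),(518,540),.108)
A((27,118),(645,85),.006);A((27,118),(62,575),.006);A((645,85),(652,550),.006);A((145,300),(535,285),.046)
a=atz(W,f(145,300),.046);b=atz(W,f(535,285),.046);print('rim mid',(a+b)/2)
```

```text
[0.53835861 0.23751911 0.36047444] [0.47458592 0.26576854 0.2184247 ]
stud [0.47418559 0.26555844 0.122     ]
legs [0.47165353 0.26698303 0.108     ] 0.03708161895451933
-110.71289636725716 0.03708161895451933
-110.0820160426107 0.08843311252918101
159.28762319855574 0.06835738748792544
159.55682828597335 0.06913808794663193
-110.88785532041271 0.05043916836904102
rim mid [0.48697348 0.26128598 0.046     ]
```

step_arm(increments=[[0,0,-0.04,0,0,2.5,-1],[0,0,-0.08,0,0,2.5,-1],[0,0,-0.11,0,0,2.5,-1],[0,0,-0.13,0,0,2.5,-1],[0,0,-0.145,0,0,2.5,-1],[0,0,-0.16,0,0,2.5,-1],[0,0,-0.16,0,0,2.5,-1]])

```text
t: 5.47
eef_pos: [0.4726, 0.2653, 0.0557]
tool_rot: [0.002, 0.984, -0.178, -0.002]
contact_force: [-0.2, 0.4, 0.3]
gripper_width: 0.997
```

Run:
```python
from h import *
W=snap('wrist','w5.png'); S=snap('side','s5.png');print(bot.get_obs()['eef_pos'])
a=cv2.imread('pics/w5.png');b=cv2.imread('pics/s5.png')
cv2.imwrite('pics/z7.png',np.hstack([a[:, 100:420],cv2.resize(b[250:384,220:360],(400,384))]))
```

```text
[0.47414688 0.26641938 0.0583742 ]
```

View pics/z7.png

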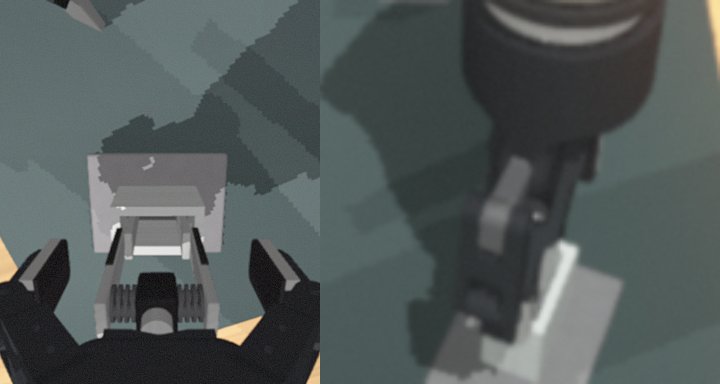

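step_arm(increments=[[0,0,0,0,0,0,0.2],[0,0,0,0,0,0,0.2],[0,0,0,0,0,0,0.2],[0,0,0,0,0,0,0.2],[0,0,0,0,0,0,0.2],[0,0,0,0,0,0,0.2],[0,0,0,0,0,0,0.2],[0,0,0,0,0,0,0.2]], force=40)

```text
t: 6.23
eef_pos: [0.4749, 0.2669, 0.0592]
tool_rot: [-0.0, 0.984, -0.178, 0.001]
contact_force: [-0.9, 0.3, 6.8]
gripper_width: 0.401
```

Run:
```python
from h import *
W=snap('wrist','w6.png');print(bot.get_obs()['eef_pos'],bot.get_obs()['gripper_width'])
```

```text
[0.47488353 0.26695361 0.05921591] 0.40176553417883043
```

View pics/w6.png

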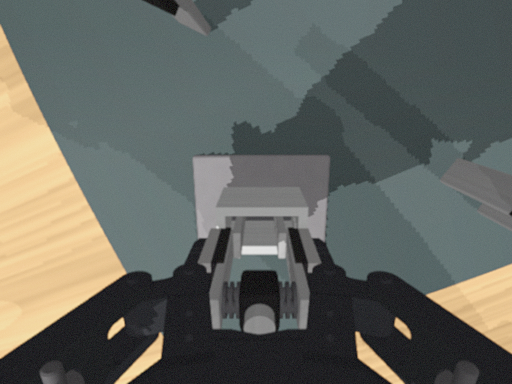

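step_arm(increments=[[0,0,0.01,0,0,0,0.2],[0,0,0.025,0,0,0,0.2],[0,0,0.05,0,0,0,0.2],[0,0,0.08,0,0,0,0.2],[0,0,0.115,0,0,0,0.2],[0,0,0.15,0,0,0,0.2],[0,0,0.17,0,0,0,0.2],[0,0,0.18,0,0,0,0.2]])

```text
t: 6.95
eef_pos: [0.4752, 0.2676, 0.2424]
tool_rot: [-0.002, 0.984, -0.177, 0.002]
contact_force: [-0.0, 0.3, -0.4]
gripper_width: 0.405
```

step_arm(increments=[[0.007,-0.035,0,0,0,4.5,0.2],[0.014,-0.07,0,0,0,9,0.2],[0.021,-0.105,0,0,0,13.5,0.2],[0.028,-0.14,0,0,0,18,0.2],[0.035,-0.175,0,0,0,23,0.2],[0.042,-0.21,0,0,0,28,0.2],[0.049,-0.245,0,0,0,33,0.2],[0.056,-0.28,0,0,0,38,0.2],[0.064,-0.315,0,0,0,42,0.2],[0.071,-0.35,0,0,0,45.6,0.2]])

```text
t: 7.78
eef_pos: [0.5445, -0.085, 0.2376]
tool_rot: [-0.0, 0.976, 0.22, -0.001]
contact_force: [0.9, 0.3, -0.8]
gripper_width: 0.4
```

step_arm(increments=[[0,0,-0.03,0,0,0,0.2],[0,0,-0.06,0,0,0,0.2],[0,0,-0.07,0,0,0,0.2],[0,0,-0.08,0,0,0,0.2],[0,0,-0.08,0,0,0,0.2],[0,0,-0.08,0,0,0,0.2]])

```text
t: 8.28
eef_pos: [0.5454, -0.0827, 0.1588]
tool_rot: [-0.0, 0.976, 0.218, -0.0]
contact_force: [-0.5, -0.3, -0.6]
gripper_width: 0.4
```

Run:
```python
from h import *
W=snap('wrist','w7.png');S=snap('side','s7.png');T=snap('top','t7.png');o=bot.get_obs();print(o['t'],o['eef_pos'],o['tool_rot'],o['gripper_width'],o['contact_force'])
```

```text
8.4333 [ 0.54625413 -0.08298029  0.15988282] [3.61850527e-04 9.75936853e-01 2.18049641e-01 1.21740108e-03] 0.40279217305662235 [0.09065575 0.22064721 0.07520027]
```

View pics/w7.png

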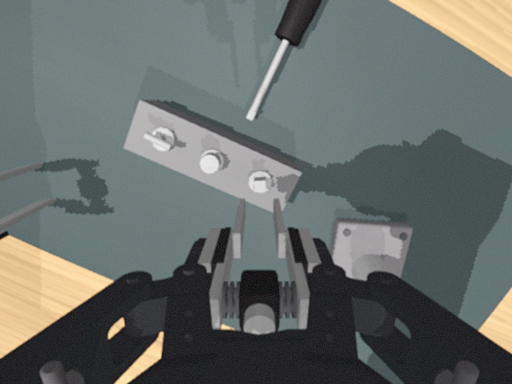

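View pics/s7.png

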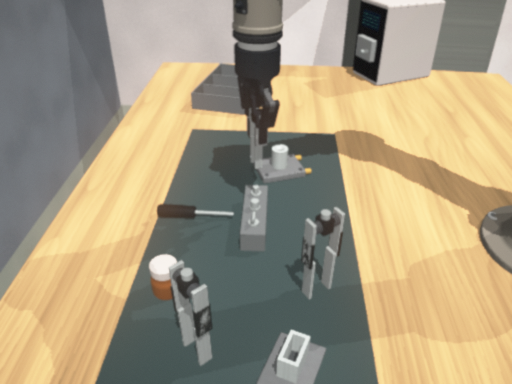

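Run:
```python
from h import *
i=cv2.imread('pics/w7.png')
cv2.imwrite('pics/z8.png',cv2.resize(i[160:235,210:310],None,fx=8,fy=8,interpolation=cv2.INTER_CUBIC))
W=bot.read_camera('wrist')
for z in (.108,.109,.11):print(proj(W,[.5462,-.083,z]))
print(proj(W,[.546,-.0835,.044]))
```

```text
[259.55446609 207.25613575]
[259.55990442 207.76141233]
[259.56539361 208.27142863]
[259.71055984 182.89765486]
```

View pics/z8.png

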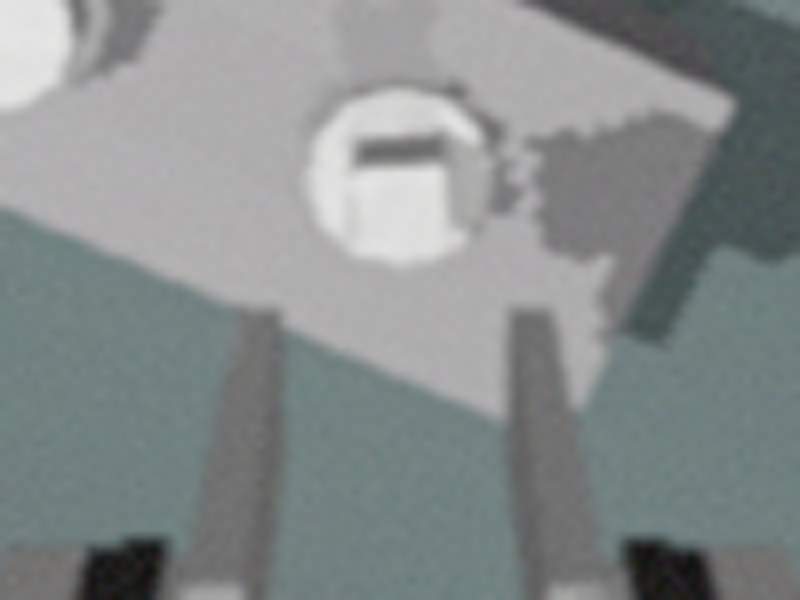

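Run:
```python
from h import *
W=bot.read_camera('wrist');o=bot.get_obs();e=o['eef_pos'];print(e)
f=lambda u,v:((u+.5)/8-.5+210,(v+.5)/8-.5+160)
t=np.radians(25.2);X=np.array([np.cos(t),np.sin(t)]);Y=np.array([np.sin(t),-np.cos(t)])
p=atz(W,f(399,176),.044);print('plug',p,'rel TCP x,y',X@(p-e)[:2],Y@(p-e)[:2])
for z in (.105,.108,.11):
    a=atz(W,f(258,312),z);b=atz(W,f(533,312),z);m=(a+b)/2
    print(z,'tip front rel',X@(m-e)[:2],Y@(m-e)[:2],'leg centre dist',np.linalg.norm(a-b))
print(p[:2]-e[:2])
```

```text
[ 0.54595952 -0.08317533  0.1595903 ]
plug [ 0.54688307 -0.08285712  0.044     ] rel TCP x,y 0.0009711370728608795 0.00010530434896365899
0.105 tip front rel 0.005310657121992841 -0.0003825992355881722 leg centre dist 0.023130222905261254
0.108 tip front rel 0.006285974790706172 -0.0003873012390827415 leg centre dist 0.022777989965634602
0.11 tip front rel 0.0069361865698485195 -0.0003904359080790453 leg centre dist 0.022543168005883456
[0.00092355 0.00031821]
```

step_arm(increments=[[0.0013,0.0006,-0.02,0,0,0,0.2],[0.0013,0.0006,-0.035,0,0,0,0.2],[0.0013,0.0006,-0.045,0,0,0,0.2],[0.0013,0.0006,-0.053,0,0,0,0.2],[0.0013,0.0006,-0.057,0,0,0,0.2],[0.0013,0.0006,-0.057,0,0,0,0.2]])

```text
t: 9.03
eef_pos: [0.5462, -0.0827, 0.1009]
tool_rot: [-0.0, 0.976, 0.218, -0.0]
contact_force: [0.2, 0.5, -0.5]
gripper_width: 0.4
```

Run:
```python
from h import *
W=snap('wrist','w8.png');S=snap('side','s8.png');o=bot.get_obs();print(o['t'],o['eef_pos'],o['gripper_width'],o['contact_force'])
a=cv2.imread('pics/w8.png')[150:250,210:310];b=cv2.imread('pics/s8.png')[130:230,210:310]
cv2.imwrite('pics/z9.png',np.hstack([cv2.resize(k,None,fx=4,fy=4,interpolation=cv2.INTER_CUBIC) for k in (a,b)]))
```

```text
9.1333 [ 0.54693351 -0.08274787  0.10191009] 0.40138929455994843 [ 0.40349166 -0.52360957 -0.99396765]
```

View pics/z9.png

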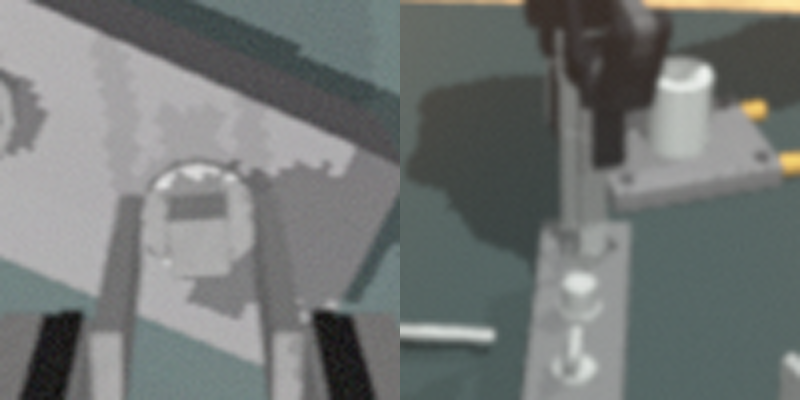

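step_arm(increments=[[0,0,-0.002,0,0,0,0.2],[0,0,-0.004,0,0,0,0.2],[0,0,-0.0055,0,0,0,0.2],[0,0,-0.0055,0,0,0,0.2],[0,0,-0.0055,0,0,0,0.2]])

```text
t: 9.55
eef_pos: [0.5465, -0.0827, 0.0959]
tool_rot: [0.0, 0.976, 0.218, -0.0]
contact_force: [0.9, -0.1, -0.3]
gripper_width: 0.4
```

step_arm(increments=[[0,0,0,0,0,0,0.3],[0,0,0,0,0,0,0.4],[0,0,0,0,0,0,0.5],[0,0,0,0,0,0,0.6],[0,0,0,0,0,0,0.6],[0,0,0,0,0,0,0.6]], force=40)

```text
t: 10.05
eef_pos: [0.5469, -0.0828, 0.0963]
tool_rot: [0.0, 0.976, 0.218, 0.0]
contact_force: [-0.8, -0.1, 4.5]
gripper_width: 0.28
```

Run:
```python
from h import *
W=snap('wrist','w9.png');o=bot.get_obs();print(o['t'],o['eef_pos'],o['gripper_width'],o['contact_force'])
a=cv2.imread('pics/w9.png')[150:250,190:330]
cv2.imwrite('pics/z10.png',cv2.resize(a,None,fx=5,fy=5,interpolation=cv2.INTER_CUBIC))
```

```text
10.1 [ 0.54690081 -0.08273185  0.09632588] 0.2780766868643625 [-0.54641244  0.27530705  5.47867947]
```

View pics/z10.png

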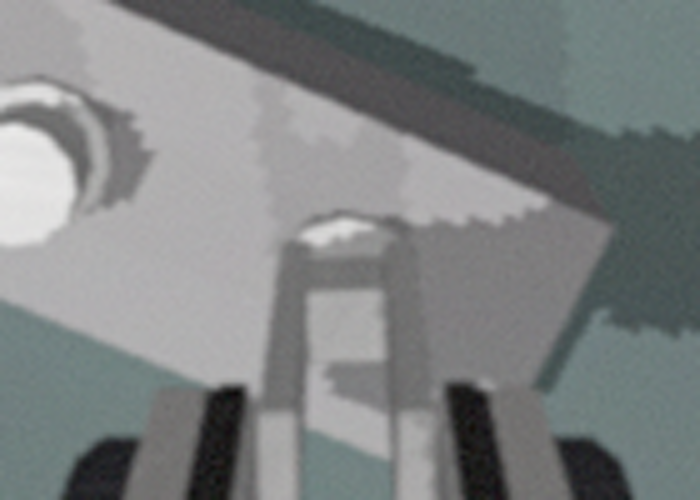

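step_arm(increments=[[0,0,0.005,0,0,0,0.6],[0,0,0.015,0,0,0,0.6],[0,0,0.028,0,0,0,0.6],[0,0,0.042,0,0,0,0.6],[0,0,0.058,0,0,0,0.6],[0,0,0.074,0,0,0,0.6],[0,0,0.09,0,0,0,0.6],[0,0,0.1,0,0,0,0.6],[0,0,0.1,0,0,0,0.6]])

```text
t: 10.85
eef_pos: [0.5478, -0.0828, 0.1985]
tool_rot: [0.001, 0.976, 0.218, 0.002]
contact_force: [-0.1, -0.0, -0.5]
gripper_width: 0.284
```

Run:
```python
from h import *
W=snap('wrist','w10.png');S=snap('side','s10.png');o=bot.get_obs();print(o['t'],o['eef_pos'],o['gripper_width'],o['contact_force'])
a=cv2.imread('pics/w10.png')[150:250,210:310];b=cv2.imread('pics/s10.png')[100:200,210:310]
cv2.imwrite('pics/z11.png',np.hstack([cv2.resize(k,None,fx=4,fy=4,interpolation=cv2.INTER_CUBIC) for k in (a,b)]))
```

```text
10.95 [ 0.54634797 -0.08272116  0.19589321] 0.2830984183033353 [-0.31946924 -0.06425928 -0.89936711]
```

View pics/z11.png

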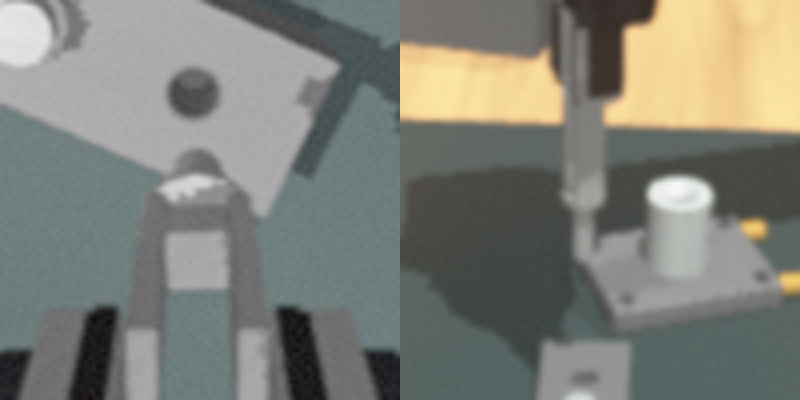

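step_arm(increments=[[-0.01,-0.033,0,0,0,0,0.6],[-0.02,-0.066,0,0,0,0,0.6],[-0.03,-0.099,0,0,0,0,0.6],[-0.038,-0.125,0,0,0,0,0.6],[-0.0447,-0.1485,0,0,0,0,0.6],[-0.0447,-0.1485,-0.01,0,0,0,0.6],[-0.0447,-0.1485,-0.02,0,0,0,0.6],[-0.0447,-0.1485,-0.03,0,0,0,0.6],[-0.0447,-0.1485,-0.03,0,0,0,0.6],[-0.0447,-0.1485,-0.03,0,0,0,0.6]])

```text
t: 11.78
eef_pos: [0.5015, -0.2294, 0.1646]
tool_rot: [-0.001, 0.976, 0.219, -0.001]
contact_force: [0.6, -0.7, -0.8]
gripper_width: 0.279
```

Run:
```python
from h import *
W=snap('wrist','w11.png');S=snap('side','s11.png');T=snap('top','t11.png');o=bot.get_obs();print(o['t'],o['eef_pos'],o['tool_rot'],o['gripper_width'],o['contact_force'])
a=cv2.imread('pics/w11.png')[150:250,210:310];b=cv2.imread('pics/s11.png')[90:190,230:330]
cv2.imwrite('pics/z12.png',np.hstack([cv2.resize(k,None,fx=4,fy=4,interpolation=cv2.INTER_CUBIC) for k in (a,b)]))
e=o['eef_pos']
for r,n in((W,'W'),(S,'S')): print(n,'foot',proj(r,[e[0],e[1],e[2]-.0883]),'mouth',proj(r,[.5023,-.2312,.06]),'flange',proj(r,[e[0],e[1],e[2]-.0523]))
```

```text
11.9333 [ 0.5024258  -0.23051069  0.16619906] [6.43841148e-05 9.75854803e-01 2.18420060e-01 2.76485122e-04] 0.28200868337182766 [-0.86360366  0.1358108  -0.91782602]
W foot [261.58421348 191.29308613] mouth [262.13151375 185.5231428 ] flange [261.9263543  207.01991754]
S foot [280.06360073 140.74622816] mouth [279.8631001  147.68428342] flange [280.60425737 126.03134422]
```

View pics/z12.png

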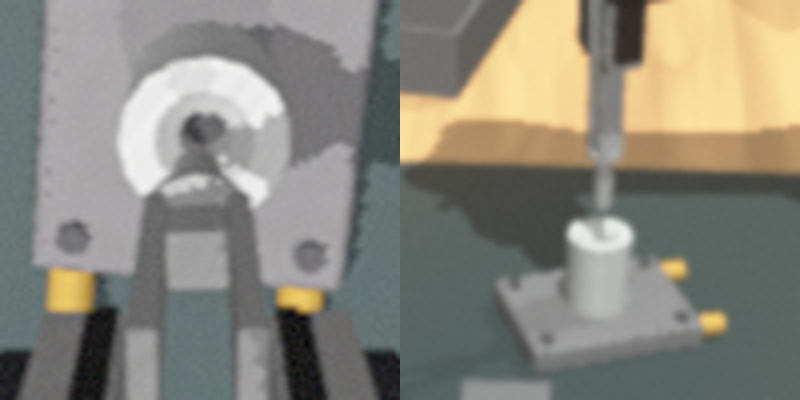

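Run:
```python
from h import *
i=cv2.imread('pics/w11.png')[158:208,230:290].astype(float)
j=np.clip((i/255)**.7*255,0,255).astype(np.uint8)
cv2.imwrite('pics/z13.png',cv2.resize(j,None,fx=12,fy=12,interpolation=cv2.INTER_CUBIC))
b=cv2.imread('pics/s11.png')[115:175,250:310]
cv2.imwrite('pics/z14.png',cv2.resize(b,None,fx=10,fy=10,interpolation=cv2.INTER_CUBIC))
```

```text
(no output)
```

View pics/z13.png

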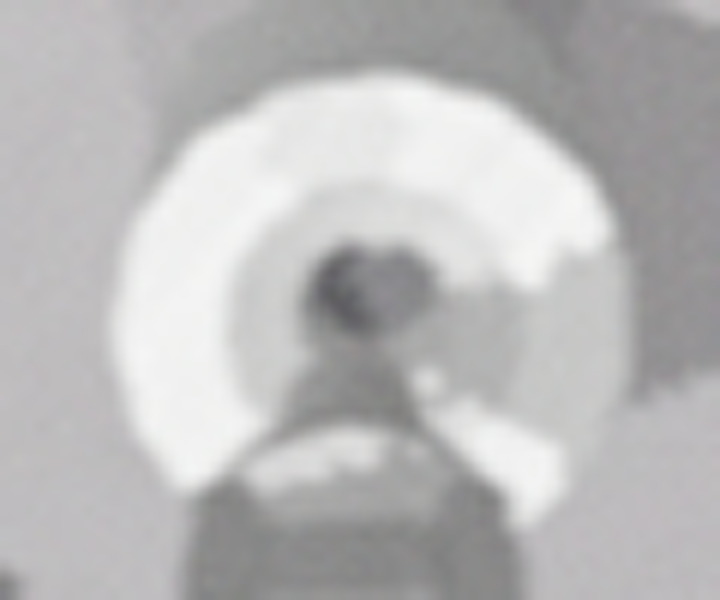

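View pics/z14.png

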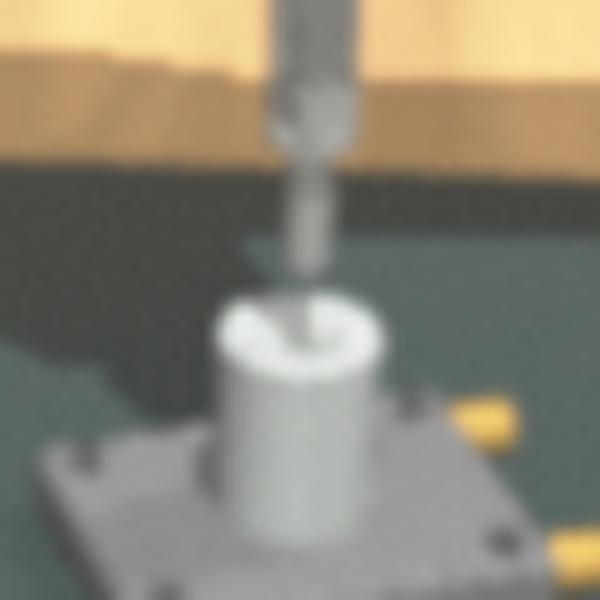

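step_arm(increments=[[0.0006,-0.0014,-0.005,0,0,0,0.6],[0.0006,-0.0014,-0.01,0,0,0,0.6],[0.0006,-0.0014,-0.014,0,0,0,0.6],[0.0006,-0.0014,-0.017,0,0,0,0.6],[0.0006,-0.0014,-0.019,0,0,0,0.6],[0.0006,-0.0014,-0.02,0,0,0,0.6],[0.0006,-0.0014,-0.02,0,0,0,0.6]])

```text
t: 12.52
eef_pos: [0.5023, -0.2325, 0.1456]
tool_rot: [-0.0, 0.976, 0.218, -0.0]
contact_force: [-0.5, 0.3, -0.7]
gripper_width: 0.285
```

Run:
```python
from h import *
W=snap('wrist','w12.png');S=snap('side','s12.png');o=bot.get_obs();print(o['t'],o['eef_pos'],o['tool_rot'],o['gripper_width'],o['contact_force'],o['torque'])
a=cv2.imread('pics/w12.png')[158:208,230:290];b=cv2.imread('pics/s12.png')[115:165,250:310]
cv2.imwrite('pics/z15.png',np.hstack([cv2.resize(k,None,fx=6,fy=6,interpolation=cv2.INTER_CUBIC) for k in (a,b)]))
```

```text
12.6167 [ 0.50250271 -0.23266639  0.14602423] [5.94448232e-05 9.76013398e-01 2.17710438e-01 8.64294426e-05] 0.28267435828175136 [ 0.60550196 -0.77942919 -0.13160055] [ 0.06858889 -0.00051465  0.00519538]
```

View pics/z15.png

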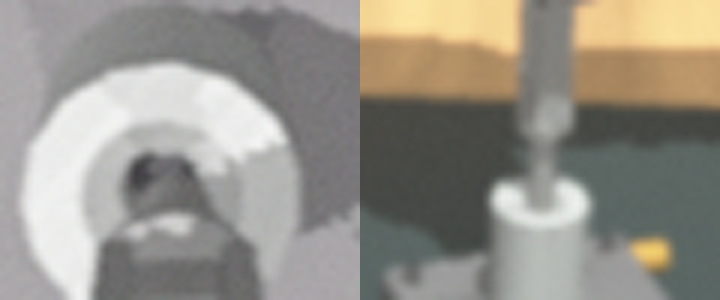

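step_arm(increments=[[-0.0003,0.001,0,0,0,0,0.6],[-0.0003,0.001,-0.001,0,0,0,0.6],[-0.0003,0.001,-0.002,0,0,0,0.6],[-0.0003,0.001,-0.003,0,0,0,0.6],[-0.0003,0.001,-0.003,0,0,0,0.6]])

```text
t: 13.03
eef_pos: [0.502, -0.2316, 0.1427]
tool_rot: [-0.0, 0.976, 0.218, -0.0]
contact_force: [-0.7, 0.4, 0.2]
gripper_width: 0.284
```

step_arm(increments=[[0,0,-0.0005,0,0,0,0.6],[0,0,-0.001,0,0,0,0.6],[0,0,-0.0015,0,0,0,0.6],[0,0,-0.0015,0,0,0,0.6]])

```text
t: 13.37
eef_pos: [0.5023, -0.2315, 0.1415]
tool_rot: [0.0, 0.976, 0.218, 0.0]
contact_force: [-0.0, -0.3, 0.3]
gripper_width: 0.284
```

step_arm(increments=[[0,0,-0.0003,0,0,0,0.6],[0,0,-0.0006,0,0,0,0.6],[0,0,-0.0009,0,0,0,0.6],[0,0,-0.0012,0,0,0,0.6]])

```text
t: 13.7
eef_pos: [0.5024, -0.2314, 0.1404]
tool_rot: [-0.0, 0.976, 0.218, 0.0]
contact_force: [0.3, 1.4, -0.5]
gripper_width: 0.286
```

step_arm(increments=[[0,0,-0.0003,0,0,0,0.6],[0,0,-0.0006,0,0,0,0.6],[0,0,-0.0009,0,0,0,0.6],[0,0,-0.0012,0,0,0,0.6]])

```text
t: 14.03
eef_pos: [0.5022, -0.2314, 0.139]
tool_rot: [-0.0, 0.976, 0.218, 0.0]
contact_force: [0.4, 2.0, 0.3]
gripper_width: 0.283
```

step_arm(increments=[[0,0.0004,-0.0003,0,0,0,0.6],[0,0.0004,-0.0006,0,0,0,0.6],[0,0.0004,-0.0009,0,0,0,0.6],[0,0.0004,-0.0012,0,0,0,0.6]])

```text
t: 14.37
eef_pos: [0.5022, -0.2312, 0.1379]
tool_rot: [-0.0, 0.976, 0.218, 0.0]
contact_force: [0.9, 1.5, 1.5]
gripper_width: 0.279
```

step_arm(increments=[[0,0,-0.0003,0,0,0,0.6],[0,0,-0.0006,0,0,0,0.6],[0,0,-0.0009,0,0,0,0.6],[0,0,-0.0012,0,0,0,0.6]])

```text
t: 14.7
eef_pos: [0.5022, -0.2312, 0.1367]
tool_rot: [-0.0, 0.976, 0.218, 0.0]
contact_force: [0.1, 1.5, 1.0]
gripper_width: 0.282
```

step_arm(increments=[[0,0.0004,-0.0003,0,0,0,0.6],[0,0.0004,-0.0006,0,0,0,0.6],[0,0.0004,-0.0009,0,0,0,0.6],[0,0.0004,-0.0012,0,0,0,0.6]])

```text
t: 15.03
eef_pos: [0.5021, -0.231, 0.1354]
tool_rot: [0.0, 0.976, 0.218, 0.0]
contact_force: [0.9, 0.3, 1.8]
gripper_width: 0.284
```

step_arm(increments=[[0,0,-0.0003,0,0,0,0.6],[0,0,-0.0006,0,0,0,0.6],[0,0,-0.0009,0,0,0,0.6],[0,0,-0.0012,0,0,0,0.6]])

```text
t: 15.37
eef_pos: [0.5021, -0.2309, 0.1342]
tool_rot: [0.0, 0.976, 0.218, 0.0]
contact_force: [0.7, 1.5, 2.4]
gripper_width: 0.285
```

step_arm(increments=[[0,0.0002,-0.0003,0,0,0,0.6],[0,0.0002,-0.0006,0,0,0,0.6],[0,0.0002,-0.0009,0,0,0,0.6],[0,0.0002,-0.0012,0,0,0,0.6]])

```text
t: 15.7
eef_pos: [0.5024, -0.2308, 0.1336]
tool_rot: [0.0, 0.976, 0.218, 0.0]
contact_force: [-1.4, 1.2, 8.8]
gripper_width: 0.28
```

step_arm(increments=[[0,0,0,0,0,0,0.6],[0,0,0,0,0,0,0.6]])

```text
t: 15.87
eef_pos: [0.5024, -0.2308, 0.1337]
tool_rot: [0.0, 0.976, 0.218, 0.0]
contact_force: [-1.8, 1.1, 6.2]
gripper_width: 0.283
```

Run:
```python
from h import *
W=snap('wrist','w13.png');F=[];P=[]
S=snap('side','s13.png')
for k in range(4):
    o=bot.get_obs();F.append(o['contact_force']);P.append(o['eef_pos']);bot.read_camera('top')
print(o['t'],np.round(P,4),o['gripper_width'],np.round(F,2))
a=cv2.imread('pics/w13.png')[158:208,230:290];b=cv2.imread('pics/s13.png')[115:165,250:310]
cv2.imwrite('pics/z16.png',np.hstack([cv2.resize(k,None,fx=6,fy=6,interpolation=cv2.INTER_CUBIC) for k in (a,b)]))
```

```text
16.1167 [[ 0.5023 -0.2308  0.1336]
 [ 0.5023 -0.2308  0.1337]
 [ 0.5023 -0.2308  0.1337]
 [ 0.5023 -0.2308  0.1337]] 0.27808128707652946 [[-0.67  1.41  6.76]
 [-0.86  0.82  5.94]
 [-0.95  1.12  6.68]
 [-0.8   1.46  6.73]]
```

View pics/z16.png

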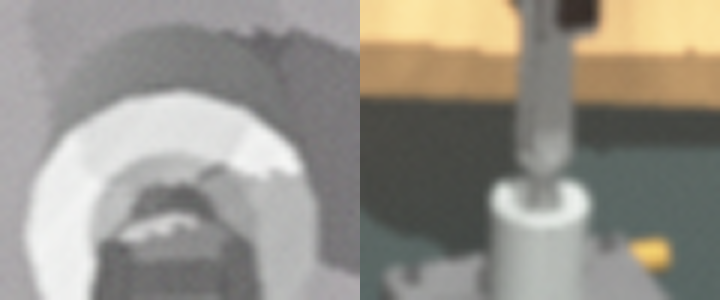

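step_arm(increments=[[0,0,-0.0002,0,0,0,0.6],[0,0,-0.0004,0,0,0,0.6],[0,0,-0.0004,0,0,0,0.6],[0,0,-0.0004,0,0,0,0.6]])

```text
t: 16.5
eef_pos: [0.5025, -0.2308, 0.1336]
tool_rot: [0.0, 0.976, 0.218, 0.0]
contact_force: [-1.2, 1.8, 9.5]
gripper_width: 0.279
```

Run:
```python
from h import *
for k in range(4):
    o=bot.get_obs();print(o['t'],np.round(o['eef_pos'],4),np.round(o['contact_force'],2),o['gripper_width']);bot.read_camera('top')
```

```text
16.5 [ 0.5025 -0.2308  0.1336] [-1.22  1.82  9.49] 0.278945511135699
16.55 [ 0.5025 -0.2308  0.1336] [-0.53  1.35  8.94] 0.2819727593247342
16.6 [ 0.5025 -0.2308  0.1336] [-1.47  1.23  8.75] 0.2780235271165197
16.65 [ 0.5025 -0.2308  0.1336] [-0.41  1.97  8.49] 0.2840915333512512
```

step_arm(increments=[[0,0,0,0,0,0,0.45],[0,0,0,0,0,0,0.4],[0,0,0,0,0,0,0.35],[0,0,0,0,0,0,0.3],[0,0,0,0,0,0,0.25],[0,0,0,0,0,0,0.2],[0,0,0,0,0,0,0.2],[0,0,0,0,0,0,0.2]])

```text
t: 17.37
eef_pos: [0.5017, -0.2304, 0.1323]
tool_rot: [-0.0, 0.976, 0.218, -0.0]
contact_force: [-0.5, 0.4, 1.6]
gripper_width: 0.402
```

Run:
```python
from h import *
W=snap('wrist','w14.png');S=snap('side','s14.png')
o=bot.get_obs();print(o['t'],np.round(o['eef_pos'],4),np.round(o['contact_force'],2),o['gripper_width'])
a=cv2.imread('pics/w14.png')[158:218,225:295];b=cv2.imread('pics/s14.png')[115:175,250:310]
cv2.imwrite('pics/z17.png',np.hstack([cv2.resize(k,None,fx=6,fy=6,interpolation=cv2.INTER_CUBIC) for k in (a,b)]))
```

```text
17.4667 [ 0.5018 -0.2305  0.1324] [-0.72  0.07  1.83] 0.40372749101725963
```

View pics/z17.png

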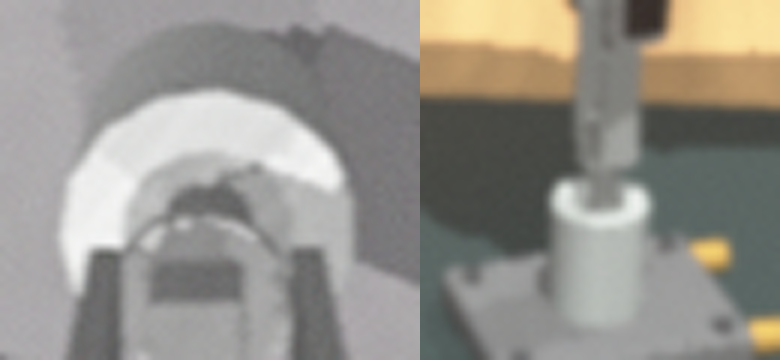

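step_arm(increments=[[0,0,0.003,0,0,0,0.2],[0,0,0.008,0,0,0,0.2],[0,0,0.015,0,0,0,0.2],[0,0,0.025,0,0,0,0.2],[0,0,0.035,0,0,0,0.2],[0,0,0.05,0,0,0,0.2],[0,0,0.05,0,0,0,0.2]])

```text
t: 18.05
eef_pos: [0.504, -0.2313, 0.1862]
tool_rot: [0.002, 0.976, 0.218, 0.002]
contact_force: [0.7, -0.6, 0.2]
gripper_width: 0.395
```

Run:
```python
from h import *
W=snap('wrist','w15.png');S=snap('side','s15.png')
o=bot.get_obs();print(o['t'],np.round(o['eef_pos'],4),np.round(o['contact_force'],2),o['gripper_width'])
a=cv2.imread('pics/w15.png')[138:218,220:300];b=cv2.imread('pics/s15.png')[95:175,240:320]
cv2.imwrite('pics/z18.png',np.hstack([cv2.resize(k,None,fx=5,fy=5,interpolation=cv2.INTER_CUBIC) for k in (a,b)]))
for z in (.058,.06,.062): print(proj(S,[.5022,-.231,z+.032]),proj(S,[.5022,-.231,.06]))
```

```text
18.15 [ 0.5027 -0.2308  0.1836] [-0.02  0.69 -0.78] 0.40223049415242657
[280.35027766 135.76416952] [279.90687965 147.7309038 ]
[280.38028608 134.95157971] [279.90687965 147.7309038 ]
[280.41035106 134.13711136] [279.90687965 147.7309038 ]
```

View pics/z18.png

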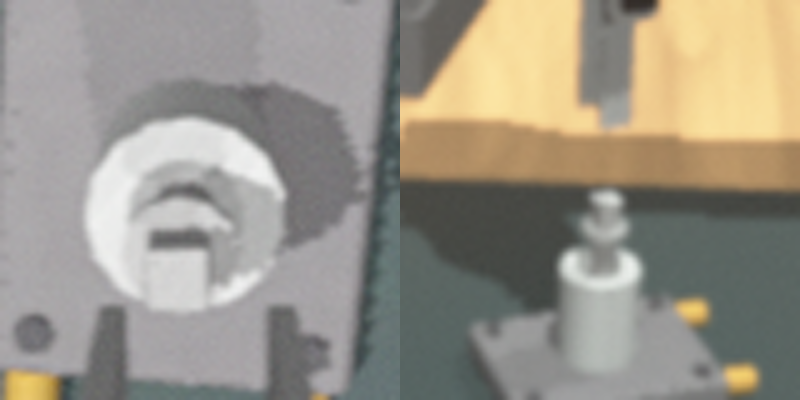

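step_arm(increments=[[0,0,0.03,0,0,0,0.2],[0,0.02,0.055,0,0,-3,0.2],[0.003,0.055,0.058,0,0,-6,0.2],[0.006,0.09,0.058,0,0,-9,0.2],[0.009,0.127,0.058,0,0,-12,0.2],[0.012,0.164,0.058,0,0,-15,0.2],[0.015,0.2,0.058,0,0,-18,0.2],[0.016,0.237,0.058,0,0,-21,0.2],[0.016,0.274,0.058,0,0,-24,0.2],[0.015,0.3,0.058,0,0,-27,0.2]])

```text
t: 18.98
eef_pos: [0.5164, 0.0732, 0.24]
tool_rot: [-0.001, 1.0, -0.016, -0.0]
contact_force: [0.7, 0.4, -1.1]
gripper_width: 0.402
```

step_arm(increments=[[-0.005,0.035,0,0,0,-4,0.2],[-0.012,0.07,0,0,0,-8,0.2],[-0.02,0.105,0,0,0,-12,0.2],[-0.028,0.135,0,0,0,-15,0.2],[-0.036,0.16,0,0,0,-17,0.2],[-0.04,0.18,0,0,0,-18.6,0.2],[-0.043,0.198,0,0,0,-18.6,0.2],[-0.043,0.198,0,0,0,-18.6,0.2],[-0.043,0.198,0,0,0,-18.6,0.2]])

```text
t: 19.73
eef_pos: [0.4733, 0.2681, 0.2398]
tool_rot: [0.0, 0.984, -0.176, -0.001]
contact_force: [0.7, -0.5, -0.7]
gripper_width: 0.399
```

Run:
```python
from h import *
W=snap('wrist','w16.png')
o=bot.get_obs();print(o['t'],np.round(o['eef_pos'],4),o['tool_rot'],np.round(o['contact_force'],2),o['gripper_width'])
cv2.imwrite('pics/z19.png',cv2.resize(cv2.imread('pics/w16.png')[120:220,200:320],None,fx=6,fy=6,interpolation=cv2.INTER_CUBIC))
```

```text
19.7833 [0.4739 0.2668 0.2399] [ 6.63125374e-04  9.84161532e-01 -1.77272296e-01 -4.16265623e-04] [ 0.85 -0.23 -1.01] 0.3972956004642418
```

View pics/z19.png

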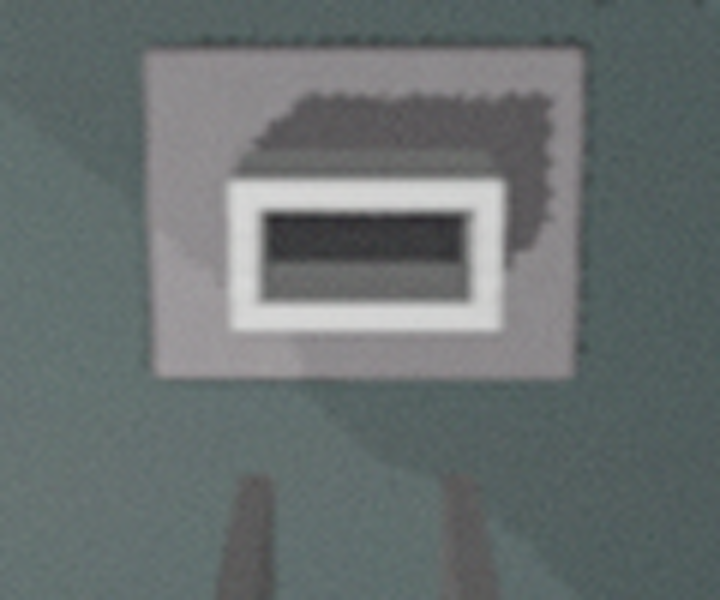

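Run:
```python
from h import *
W=bot.read_camera('wrist');o=bot.get_obs();e=o['eef_pos'];print(e)
f=lambda u,v:((u+.5)/6-.5+200,(v+.5)/6-.5+120)
q=o['tool_rot'];t=2*np.arctan2(q[2],q[1]);print(np.degrees(t));X=np.array([np.cos(t),np.sin(t)]);Y=np.array([np.sin(t),-np.cos(t)])
p=atz(W,f(367,254),.046);print('pocket',p,'rel',X@(p-e)[:2],Y@(p-e)[:2])
for u,v in [(265,212),(468,212),(265,302),(468,302)]: print(atz(W,f(u,v),.046))
for dz in (.051,.053):
    m=atz(W,f(357,475),e[2]-dz);print('tipfront rel',X@(m-e)[:2],Y@(m-e)[:2], (f(357,475)))
    d=atz(W,f(255,475),e[2]-dz)-atz(W,f(459,475),e[2]-dz);print(np.linalg.norm(d))
```

```text
[0.47419998 0.26617614 0.23999683]
-20.50195937960582
pocket [0.47498815 0.26305956 0.046     ] rel 0.0018297891638480127 0.0026431262683744637
[0.48891593 0.27788675 0.046     ]
[0.47586375 0.2429248  0.046     ]
[0.4731162  0.28401938 0.046     ]
[0.45988479 0.24859317 0.046     ]
tipfront rel 0.0057699464618295015 0.0004503748128263732 (259.0833333333333, 198.75)
0.022421758120907635
tipfront rel 0.00511369166225795 0.00045571163834276463 (259.0833333333333, 198.75)
0.022654221772629213
```

step_arm(increments=[[0.0018,-0.0008,-0.03,0,0,0,0.2],[0.0018,-0.0008,-0.065,0,0,0,0.2],[0.0018,-0.0008,-0.095,0,0,0,0.2],[0.0018,-0.0008,-0.115,0,0,0,0.2],[0.0018,-0.0008,-0.125,0,0,0,0.2],[0.0018,-0.0008,-0.13,0,0,0,0.2],[0.0018,-0.0008,-0.13,0,0,0,0.2]])

```text
t: 20.42
eef_pos: [0.4761, 0.2657, 0.1102]
tool_rot: [0.0, 0.984, -0.178, -0.0]
contact_force: [-0.1, -0.1, 0.1]
gripper_width: 0.397
```

Run:
```python
from h import *
W=snap('wrist','w17.png');S=snap('side','s17.png')
o=bot.get_obs();print(o['t'],np.round(o['eef_pos'],4),o['tool_rot'],np.round(o['contact_force'],2),o['gripper_width'])
cv2.imwrite('pics/z20.png',np.hstack([cv2.resize(cv2.imread('pics/w17.png')[140:240,200:320],None,fx=4,fy=4,interpolation=cv2.INTER_CUBIC),cv2.resize(cv2.imread('pics/s17.png')[284:384,260:340],None,fx=4,fy=4,interpolation=cv2.INTER_CUBIC)]))
```

```text
20.5167 [0.4769 0.2668 0.1118] [-6.09075167e-04  9.84062007e-01 -1.77822926e-01  7.76075891e-04] [ 0.36 -0.1   0.45] 0.4023432969257352
```

View pics/z20.png

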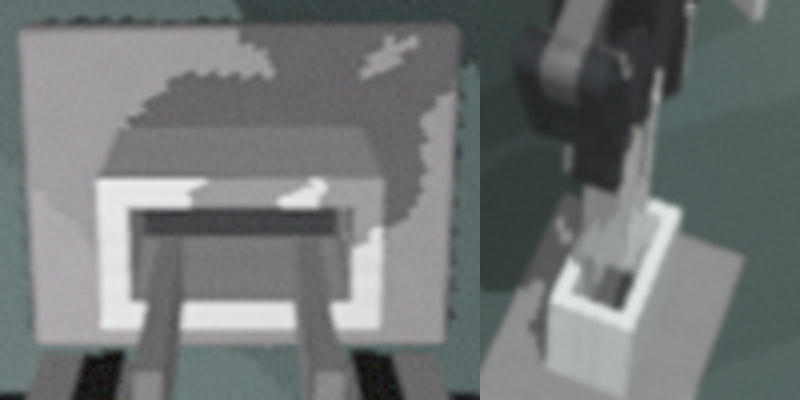

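Run:
```python
from h import *
W=bot.read_camera('wrist');o=bot.get_obs();e=o['eef_pos'];print(e)
f=lambda u,v:((u+.5)/4-.5+200,(v+.5)/4-.5+140)
q=o['tool_rot'];t=2*np.arctan2(q[2],q[1]);X=np.array([np.cos(t),np.sin(t)]);Y=np.array([np.sin(t),-np.cos(t)])
r=lambda u,v,z:np.round([X@(atz(W,f(u,v),z)-e)[:2]*1e3,Y@(atz(W,f(u,v),z)-e)[:2]*1e3],1)
print('inner',r(130,208,.046),r(350,208,.046),r(130,300,.046),r(350,300,.046))
for dz in(.051,.0525,.054): print('tips',r(167,236,e[2]-dz),r(310,236,e[2]-dz))
```

```text
[0.47696164 0.26699808 0.11207743]
inner [  6.8 -18. ] [ 6.8 20.8] [-10.5 -18.4] [-10.5  21.3]
tips [  6.5 -10.6] [ 6.5 12.9]
tips [  6.1 -10.7] [ 6. 13.]
tips [  5.6 -10.8] [ 5.6 13.1]
```

step_arm(increments=[[-0.0007,0.0003,-0.006,0,0,0,0.2],[-0.0007,0.0003,-0.012,0,0,0,0.2],[-0.0007,0.0003,-0.018,0,0,0,0.2],[-0.0007,0.0003,-0.025,0,0,0,0.2],[-0.0007,0.0003,-0.032,0,0,0,0.2],[-0.0007,0.0003,-0.038,0,0,0,0.2],[-0.0007,0.0003,-0.042,0,0,0,0.2],[-0.0007,0.0003,-0.045,0,0,0,0.2],[-0.0007,0.0003,-0.045,0,0,0,0.2]])

```text
t: 21.32
eef_pos: [0.4749, 0.2667, 0.0648]
tool_rot: [0.0, 0.984, -0.177, -0.0]
contact_force: [0.3, 1.1, -0.7]
gripper_width: 0.397
```

step_arm(increments=[[0,0,-0.001,0,0,0,0.2],[0,0,-0.002,0,0,0,0.2],[0,0,-0.003,0,0,0,0.2],[0,0,-0.003,0,0,0,0.2]])

```text
t: 21.65
eef_pos: [0.4753, 0.2669, 0.0627]
tool_rot: [-0.0, 0.984, -0.177, 0.0]
contact_force: [0.1, 0.4, -0.7]
gripper_width: 0.401
```

step_arm(increments=[[0,0,-0.001,0,0,0,0.2],[0,0,-0.002,0,0,0,0.2],[0,0,-0.002,0,0,0,0.2]])

```text
t: 21.9
eef_pos: [0.4751, 0.2668, 0.0605]
tool_rot: [0.0, 0.984, -0.178, -0.0]
contact_force: [-0.1, -0.4, -1.4]
gripper_width: 0.399
```

step_arm(increments=[[0,0,-0.001,0,0,0,0.2],[0,0,-0.002,0,0,0,0.2],[0,0,-0.002,0,0,0,0.2]])

```text
t: 22.15
eef_pos: [0.4756, 0.267, 0.0588]
tool_rot: [-0.0, 0.984, -0.178, 0.0]
contact_force: [0.7, 0.2, -0.2]
gripper_width: 0.399
```

step_arm(increments=[[0,0,-0.0007,0,0,0,0.2],[0,0,-0.0015,0,0,0,0.2],[0,0,-0.0015,0,0,0,0.2]])

```text
t: 22.4
eef_pos: [0.4759, 0.2675, 0.0577]
tool_rot: [-0.001, 0.984, -0.177, 0.001]
contact_force: [0.4, 0.6, 3.5]
gripper_width: 0.402
```

step_arm(increments=[[0,0,0,0,0,0,0.15],[0,0,0,0,0,0,0.08],[0,0,0,0,0,0,0],[0,0,0,0,0,0,-0.1],[0,0,0,0,0,0,-0.3],[0,0,0,0,0,0,-0.6],[0,0,0,0,0,0,-1],[0,0,0,0,0,0,-1],[0,0,0,0,0,0,-1]])

```text
t: 23.15
eef_pos: [0.4752, 0.2669, 0.0571]
tool_rot: [0.0, 0.984, -0.178, -0.0]
contact_force: [0.0, 0.3, 0.6]
gripper_width: 1.003
```

Run:
```python
from h import *
W=snap('wrist','w18.png')
o=bot.get_obs();print(o['t'],np.round(o['eef_pos'],4),o['tool_rot'],np.round(o['contact_force'],2),o['gripper_width'])
```

```text
23.2 [0.4752 0.2669 0.0571] [ 4.02321814e-05  9.84123601e-01 -1.77484464e-01 -2.74819733e-05] [ 0.16  0.31 -0.52] 0.9994451761199269
```

View pics/w18.png

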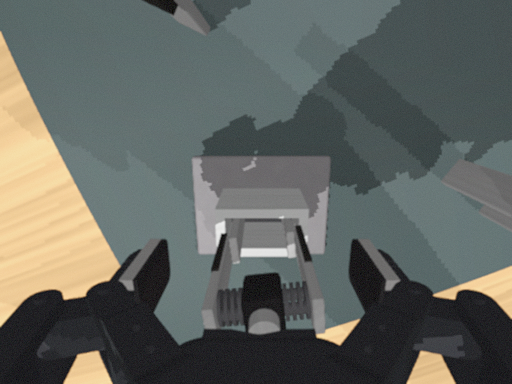

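Released, tongs standing in the pocket. Lift straight away and check everything.

step_arm(increments=[[0,0,0.015,0,0,0,-1],[0,0,0.04,0,0,0,-1],[0,0,0.07,0,0,0,-1],[0,0,0.105,0,0,0,-1],[0,0,0.14,0,0,0,-1],[0,0,0.16,0,0,0,-1],[0,0,0.16,0,0,0,-1],[0,0,0.16,0,0,0,-1]])

```text
t: 23.87
eef_pos: [0.4758, 0.2672, 0.2183]
tool_rot: [-0.001, 0.984, -0.178, 0.001]
contact_force: [-1.0, 0.3, -0.8]
gripper_width: 0.999
```

Run:
```python
from h import *
W=snap('wrist','w19.png');S=snap('side','s19.png');T=snap('top','t19.png')
o=bot.get_obs();print(o['t'],np.round(o['eef_pos'],4))
for t,z in [('tongs_pads',.076),('tongs',.008),('stand',0)]:
  for d in bot.place_of(t,'wrist'):
        p=np.array(d['location'])*[512,384]; print(t,d['conf'],p,atz(W,p,z))
a=cv2.imread('pics/w19.png')[110:220,200:310];b=cv2.imread('pics/s19.png')
z=lambda k:cv2.resize(k,(390,390),interpolation=cv2.INTER_CUBIC)
cv2.imwrite('pics/z21.png',np.hstack([z(a),z(b[95:175,240:320])]))
```

```text
24.0167 [0.4744 0.2662 0.2156]
tongs_pads 0.94 [264.3968 176.4096] [0.47287327 0.26219298 0.076     ]
tongs_pads 0.9 [425.5232 167.8848] [0.42661565 0.11319974 0.076     ]
tongs_pads 0.79 [223.488  21.312] [0.61263819 0.2476866  0.076     ]
tongs 0.77 [262.5024 163.2   ] [0.47239164 0.26360007 0.008     ]
tongs 0.77 [383.488  151.6032] [0.43625981 0.12628152 0.008     ]
tongs 0.57 [230.2976  41.8944] [0.60815055 0.24988826 0.008     ]
stand 0.84 [262.1952 158.7072] [0.47606753 0.26254621 0.        ]
```

View pics/z21.png

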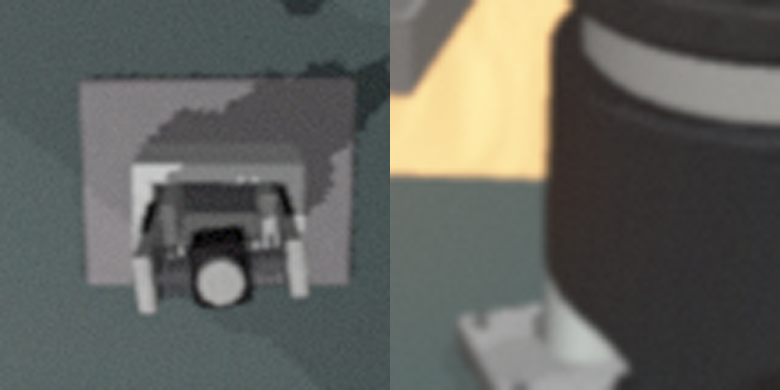

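View pics/s19.png

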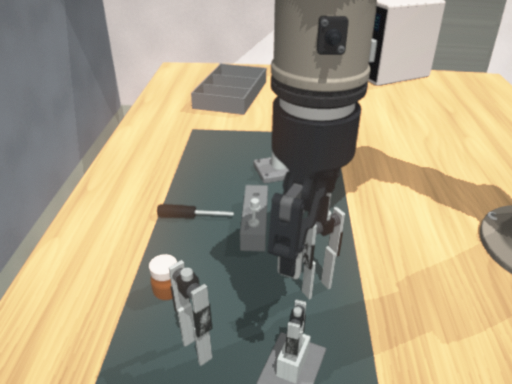

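View pics/t19.png

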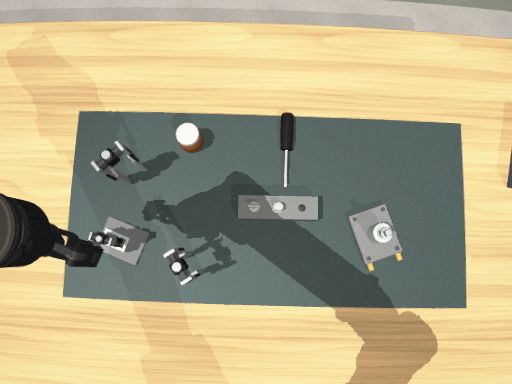

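step_arm(increments=[[0,0,0.04,0,0,0,-1],[0,0,0.08,0,0,0,-1],[0.03,0,0.1,0,0,0,-1],[0.065,0,0.1,0,0,0,-1],[0.1,0,0.1,0,0,0,-1],[0.135,0,0.1,0,0,0,-1],[0.17,0,0.1,0,0,0,-1],[0.2,0,0.1,0,0,0,-1],[0.2,0,0.1,0,0,0,-1]])

```text
t: 24.92
eef_pos: [0.6798, 0.2644, 0.3136]
tool_rot: [0.001, 0.984, -0.18, -0.0]
contact_force: [-0.7, -1.8, -1.1]
gripper_width: 0.999
```

Run:
```python
from h import *
S=snap('side','s20.png');T=snap('top','t20.png')
print(bot.get_obs()['t'],bot.get_obs()['eef_pos'])
z=lambda k:cv2.resize(k,(390,390),interpolation=cv2.INTER_CUBIC)
r=lambda n:cv2.imread('pics/'+n)
cv2.imwrite('pics/z22.png',np.hstack([z(r('s15.png')[115:165,255:305]),z(r('s20.png')[115:165,255:305])]))
cv2.imwrite('pics/z23.png',np.hstack([z(r('s20.png')[284:384,250:350]),z(r('t20.png')[200:270,85:155])]))
```

```text
25.0167 [0.67570282 0.26639611 0.31480858]
```

View pics/z22.png

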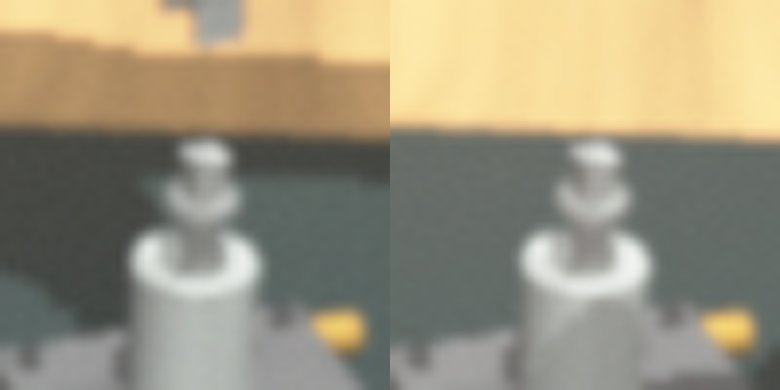

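View pics/z23.png

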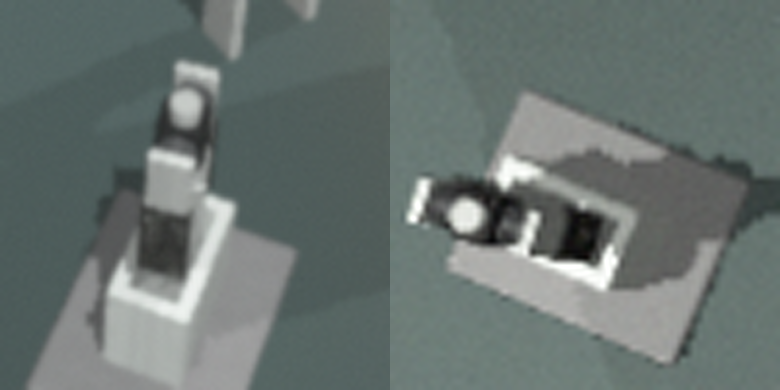

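```bash
python3 -c "
from station import bot
print(bot.hand_in())"
```

```text
the job is handed in; nothing more can be done
None
```

I carried the square-headed plug to the fixture with the smallest tongs, pressed it in until I felt it land, and put the tongs back in their stand. I handed the job in at about 25 s; no verdict was reported.

- **Carry:** the tongs were taken from the stand at 34 mm pad width and squeezed shut on the plug's head. The fingers stayed on the tongs' pads throughout.
- **Insertion:** the force rose to about 2 N from around 8–10 mm deep, which I take to be the detent. About 15 mm below the rim it rose hard. With 0.4 mm more commanded, the tool held still while the total went from about 6.5 to 9 N, with a highest reading of 9.5 N. Allowing for about 2 N of friction, that is roughly 7 N on the stop. The stop force is inferred from the wrist reading, not measured directly.
- **Last checks of the plug:** the pictures show it upright in the socket, at the same height right after release and just before hand-in. The foot was about 45 mm up by the tool position and 47 mm by the side picture, which agree to about 1 mm.
- **Last checks of the tongs and other things:** the tongs stand upright in the pocket. They read about 3.5 N against its floor just before I let go, and look turned by a few degrees. The jar, screwdriver, other plugs and look-alike tongs look unmoved.
- **Disagreements:**
  - Squeezed on the head, the gripper read about 24 mm instead of the expected 26 mm, perhaps from the pads giving under 40 N.
  - My measurements of the socket mouth and the pocket differed by 2 to 4 mm between pictures, so I corrected both with close looks and the felt forces.

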